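Vent an airtight tin and hold its lid ajar

ROBOT

A 6-joint arm with a two-finger parallel gripper is mounted at the origin on the work surface. World frame = base frame: x ahead of the robot, y to its left, z up, the work surface at z = 0. Lengths are in m, angles in rad, forces in N, time in s.
With the tool pointing down it reaches from about 0.35 to 0.85 m from the base axis. Payload 8.1 kg.
Tool frame: the origin (TCP) lies at the very end of the fingers, on their centre line; the grasp point (between the pads) lies 19 mm behind it; z points along the fingers, y is the line along which they close (so a half turn about z gives the same grasp; the last joint's range is limited). The gripper opens to 93 mm and grips with 3 to 60 N. Pads are 15 mm wide; open, the fingers measure 128 mm over their backs; the gripper's body (75 mm by 188 mm) begins 65 mm behind the grasp point.
Start: joints at [1.205, 0.13, 1.488, -0, 1.523, -0.085], TCP at [0.166, 0.577, 0.219] pointing down, gripper open.
Joint ranges: [-2.96, 2.96], [-0.89, 2.26], [0.02, 2.5], [-1.34, 4.48], [0, 2.73], [-2.66, 2.66]. Speed limits (rad/s): [2.39, 2.39, 2.79, 3.14, 3.14, 3.14].

INTERFACE

Orientations are given as a rotation vector (axis times angle).
In Python, from cell import env, cam, job_done gives the robot as it stands (env), with the cameras (cam) and the job as plain functions.
- The arm moves only by the tool jog_arm, called after "Emit:" as a command line: name --argument value ..., lists and objects as JSON in quotes. Schema: {"type":"object","properties":{"plan":{"type":"array","items":{"type":"object","properties":{"jaw":{"type":"number"},"dx":{"type":"number"},"dy":{"type":"number"},"dz":{"type":"number"},"wx":{"type":"number"},"wy":{"type":"number"},"wz":{"type":"number"}},"additionalProperties":false,"required":["jaw"]},"minItems":1,"maxItems":5},"only":{"type":"string"},"quiet":{"type":"boolean"},"lines":{"type":"string"}},"required":["plan"],"additionalProperties":false}. plan is a list of rows, 1 to 5 of them, each an object with the fields jaw (the opening from 0.0 (shut) to 1.0 (fully open)), dx, dy, dz (the shift in shares of the most that a row can go, 1 being 50 mm), wx, wy, wz (a rotation vector in a scale on which 1.0 is pi rad); a field left out counts as zero (the opening has to be given); each row shifts and turns the commanded pose from where the row before left it, along the tool's axes as they then stand; what a row does not reach is not made up. A row lasts 1/10 s, in which the tool goes at most 0.05 m and 0.15 rad, less where a joint would pass 70% of its speed; a pose out of reach is approached as far as the arm can. The fingers move at their own pace and stop on an object; the grip force is fixed at half the most. Time passes only in rows, so rows that do not move let the fingers close. The tool returns the time, the measured TCP pose, the force, the opening and the grip force at its end. only (a regular expression) keeps the lines of the reply that match it, lines (a string "A,B") keeps lines A to B, and quiet returns only ok. A shift or turn number past 1, either way, is cut back to 1. Input that does not fit is refused with a message, and nothing moves.
- env.observe(): the state, without advancing time (a new reading comes with each control period).
- cam.camera(name): name is "scene" or "side" or "wrist"; returns the picture (420x560x3 uint8, red, green, blue); there is no depth.
- cam.get_calibration(name): a dict with "fx", "fy", "cx", "cy" (pixels), "distortion" ([k1, k2, p1, p2, k3] as OpenCV has them; the pictures are not rectified), "R" (3x3) and "t" (3): a world point X has camera coordinates R X + t. Camera axes: x right, y down, z forward; pixel columns grow to the right and rows downward; lengths in m; the calibration is good to about 2 mm. A picture is of the moment at which its call begins: read the wrist's pose just before it. get_calibration takes no time and is no camera call; for the wrist camera it gives the pose at the moment of the call.
- job_done(): hands the job in; it is judged then, once.
The state is a dict: "time": time; "joints": joint angles; "dq": joint speeds; "tau": joint torques, N m; "eef_pos": TCP position; "tool_rot": TCP orientation; "ft_force": force on the tool from outside, world axes, zero at the start; "wrist_torque": the same for the moment, N m; "width": opening from 0.0 (shut) to 1.0 (fully open); "gripper_force": force on a finger pad.
Only numpy, scipy, OpenCV 4.12 (cv2) and the standard library are available. Lean on these libraries where they do the work, as an engineer would, in place of code of your own. Each camera call takes 0.05 s, during which the arm holds its last target. There are 200 camera calls.

TASK

Let the damp air out of the airtight tin on the microwave cart: first pull the black vent plug in its lid up until it clicks into its raised rest, and only then take the lid by its steel handle, break it free of the sticky gasket and hold it slightly ajar, its front edge about 25 mm up, without throwing it wide open. Finish while still holding the lid like that by the handle, with the plug left up, and do not disturb the other things on the cart.

Things in the scene. Friction and masses are not known exactly. Their poses are not given: they have to be found in the camera images.
- tin: White painted box, 200 (x) x 180 (y) x 112 mm high, fixed to the cart top, closed by a pale wooden lid; origin at the centre of its underside, z up; -x is its front (the handle side), the lid's hinge runs along y at its rear (+x). Its place and yaw vary.
- lid (a joint): Angle of the wooden lid (212 x 192 x 12 mm, 0.3 to 0.5 kg; top face 128 mm above the tin's underside), rad: 0 shut (start), grows as the front edge rises (0.12 rad = 25 mm), stop at 1.3. A sticky gasket holds it: about 14 N up at the handle starts it (peak in the first 4 mm), fading by 7 mm to 2 to 4 N, the lid's weight. Let go, it sinks (almost) shut.
- lid_hinge (a point): Point on the lid's hinge axis (along the tin's y), 100 mm behind the tin's centre and 116 mm above its underside.
- lid_front_edge (a point): Middle of the lid's front edge, at mid thickness, 206 mm in front of the hinge axis, 6 mm above its level.
- lid_handle (a point): Upright steel fin on the lid near its front edge: 40 mm along the lid's x, 16 mm thick along y (grip it across this), 36 mm high. This point is the centre of its foot on the lid's top face, 75 mm in front of the tin's centre, 175 mm in front of the hinge axis; turns with the lid.
- vent_plug (a joint): Height by which the vent plug is drawn out of the lid, m: 0 pushed in (start), 0.012 raised stop. Detent: it rests at 0 and at 0.0105 to 0.012; pulling needs about 6 N, greatest in the first 4 mm, and past the middle (6 mm) it snaps up by itself. Pulling on the plug at its stop with over 30 N would open the lid.
- vent_plug_top (a point): Centre of the plug's flat top. The plug is an upright black plastic cylinder, 22 mm across, whose grip part reaches from 1.5 to 31.5 mm above the lid's top face when pushed in; it stands 35 mm behind the tin's centre (65 mm in front of the hinge axis, 110 mm behind the handle) and slides along the lid's normal.
- fork: Stainless fork, 187 x 25 x 4 mm, loose, lying beside the tin. Bystander.
- trivet: Round hard silicone trivet, 130 mm across, 8 mm thick, loose, beside the tin. Bystander.
- bowl: White ceramic bowl, 120 mm across, 60 mm high, loose. Bystander.
- plate_cover: Plastic dome-shaped plate cover with a knob, 210 mm across, 107 mm high, loose. Bystander.
- sugar_jar: White ceramic jar with a knobbed top, 96 mm across, 125 mm high, loose. Bystander.
- mug: Mug, 82 mm across, 95 mm high, loose. Bystander.
- pepper: Small spice jar, 48 mm across, 110 mm high, loose. Bystander.

How it is judged:
On the way, in this order (a step that is already met when the one before it is completed fails the run):
1. the vent plug is pulled up to its raised rest while the lid is still shut (value of joint vent_plug above 0.009 m and value of joint lid below 0.04 rad), for 0.2 s.
2. the lid is broken free and held slightly ajar by its handle (value of joint lid between 0.075 and 0.22 rad and contact force between the fingers and lid_c1 above 1 N), for 0.5 s.
At the end, for the whole second after the job is handed in: The robot holds the lid by its handle (contact force above 1 N) still and slightly ajar: lid angle between 0.075 and 0.22 rad (front edge 15 to 45 mm up; speed below 0.1 rad/s), with the vent plug still raised (above 9 mm of its 12) (all of step 2 and velocity of joint lid between -0.1 and 0.1 rad/s and value of joint vent_plug above 0.009 m); the arm keeps its last pose, push and grip.
It fails at once if the lid is pulled open while the vent plug is still pushed in (value of joint lid above 0.045 rad and value of joint vent_plug below 0.006 m).
It fails at once if the lid is thrown wide open (beyond 0.45 rad, front edge about 90 mm up) (value of joint lid above 0.45 rad).
It fails at once if one of the other things is shifted by more than 30 mm (distance of any of fork, trivet, bowl, plate_cover, sugar_jar, mug, pepper from where it was at the start of the episode above 0.03 m).
It also fails if it takes over 38 s, if anything falls off the work surface, if the arm or the gripper's body presses on something with over 40 N, if the wrist force passes 120 N, or if a joint passes its speed limit or range.

## Working session

There is one attempt and no reset: what is moved stays moved. The work goes in short steps, Python scripts to look and compute and a tool call to move; the robot and the scene stay as the last step left them, time stands still between calls to the robot, and variables do not carry over. Pictures are saved under pics/ and viewed, at most 10 in all, crops included, and the job is handed in when it is done.

```bash
mkdir -p pics; ls
```

Run:
```python
from cell import env, cam, job_done
import cv2
for n in("scene","side","wrist"):
    c=cam.get_calibration(n); print(n,c)
    cv2.imwrite(f"pics/{n}0.png",cam.camera(n)[:,:,::-1])
print(env.observe())
```

```text
cell.py
pics
scene {'fx': 476.08937576495293, 'fy': 476.08937576495293, 'cx': 280.19869959055825, 'cy': 205.1189238264787, 'distortion': array([-0.03121622,  0.        ,  0.        ,  0.        ,  0.        ]), 'R': array([[ 0.50486284,  0.86317762,  0.00615768],
       [ 0.677672  , -0.39192395, -0.62221883],
       [-0.53467202,  0.31830805, -0.78281914]]), 't': array([-0.34252167, -0.25626843,  1.52404509])}
side {'fx': 527.4972205797267, 'fy': 527.4972205797267, 'cx': 277.77394646559515, 'cy': 214.14944228735501, 'distortion': array([-0.10106921,  0.        ,  0.        ,  0.        ,  0.        ]), 'R': array([[ 0.93635498, -0.35066954,  0.01643837],
       [-0.23225025, -0.65390641, -0.72004599],
       [ 0.26324735,  0.67040083, -0.69373162]]), 't': array([-0.46737348,  0.24344077,  1.53256039])}
wrist {'fx': 325.8553514546997, 'fy': 325.8553514546997, 'cx': 276.40168702378827, 'cy': 205.77349740905444, 'distortion': array([0.01649044, 0.        , 0.        , 0.        , 0.        ]), 'R': array([[ 2.76368341e-01,  9.61051373e-01, -8.93777949e-04],
       [ 9.33771288e-01, -2.68303197e-01,  2.36821822e-01],
       [ 2.27358134e-01, -6.62846385e-02, -9.71552688e-01]]), 't': array([-0.59955103, -0.02726619,  0.38842169])}
{'time': 0.15, 'joints': array([ 1.20458594e+00,  1.31000137e-01,  1.48904021e+00, -1.44229791e-05,
        1.52301880e+00, -8.54228949e-02]), 'dq': array([ 1.56069125e-03, -2.03070242e-03, -8.93985320e-04,  2.81872604e-04,
       -2.91960189e-05,  4.26041396e-04]), 'tau': array([ 1.09079840e-03, -5.60473573e+01, -4.92336309e+01,  7.69164087e-02,
        3.05189495e-02, -1.15531438e-04]), 'eef_pos': array([0.16610164, 0.57607896, 0.21781491]), 'tool_rot': array([-4.39567297e-01, -3.11037058e+00,  2.24991892e-03]), 'ft_force': array([0.5948327 , 0.22799489, 0.40217671]), 'wrist_torque': array([ 0.01901452,  0.01046623, -0.04525384]), 'gripper_force': 0.0, 'width': 1.0009800370385813}
```

View pics/scene0.png

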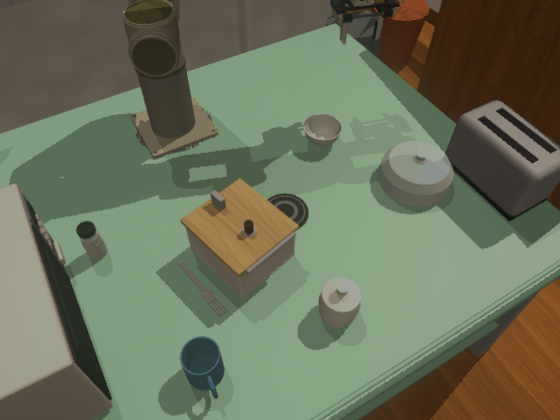

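View pics/side0.png

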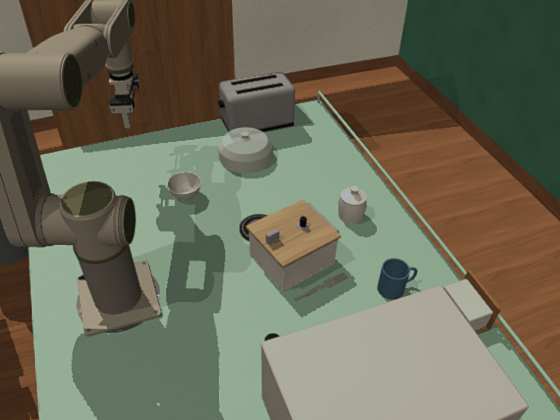

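The scene view shows the wooden lid with corners near (183,222), (241,184), (297,230) and (240,265), the plug at (249,227) and the handle at (218,200). In the side view the plug is at (303,222) and the handle at (272,238). Next I mask the lid and triangulate.

Create h.py:
```python
import numpy as np, cv2
def ray(c,uv):
    K=np.array([[c["fx"],0,c["cx"]],[0,c["fy"],c["cy"]],[0,0,1]])
    p=cv2.undistortPoints(np.array([[uv]],float),K,c["distortion"])[0,0]
    d=c["R"].T@np.array([p[0],p[1],1]); return -c["R"].T@c["t"],d/np.linalg.norm(d)
def tri(rs):
    A=0;b=0
    for o,d in rs:
        P=np.eye(3)-np.outer(d,d);A=A+P;b=b+P@o
    X=np.linalg.solve(A,b);return X,max(np.linalg.norm((np.eye(3)-np.outer(d,d))@(X-o)) for o,d in rs)
def onz(r,z): o,d=r; return o+d*(z-o[2])/d[2]
def biggest(m):
    cs,_=cv2.findContours(m.astype(np.uint8),cv2.RETR_EXTERNAL,cv2.CHAIN_APPROX_NONE)
    return max(cs,key=cv2.contourArea)
```

Run:
```python
from h import *; from cell import env, cam, job_done
box={"scene":(170,170,310,280),"side":(235,190,350,275)}
vis=[]
for n,(x0,y0,x1,y1) in box.items():
    im=cv2.imread(f"pics/{n}0.png");c=cam.get_calibration(n)
    hsv=cv2.cvtColor(im,cv2.COLOR_BGR2HSV)
    m=np.zeros(im.shape[:2],np.uint8)
    w=cv2.inRange(hsv,(8,90,90),(24,255,255)); m[y0:y1,x0:x1]=w[y0:y1,x0:x1]
    h=cv2.convexHull(biggest(m)); q=cv2.approxPolyDP(h,5,True)[:,0]
    print(n,cv2.contourArea(h),q.tolist(),[onz(ray(c,p),.128).round(3).tolist() for p in q])
    k=cv2.inRange(hsv,(0,0,0),(180,255,55)); mm=np.zeros_like(m); 
    inside=cv2.fillConvexPoly(np.zeros_like(m),h,1)
    nn,_,st,ce=cv2.connectedComponentsWithStats(k*inside); print([(s.tolist(),e.round(1).tolist()) for s,e in zip(st[1:],ce[1:]) if s[4]>8])
    o=cv2.resize(im[y0:y1,x0:x1],None,fx=380/(x1-x0),fy=380/(x1-x0),interpolation=cv2.INTER_CUBIC); vis.append(o[:299]); 
H=max(v.shape[0] for v in vis)
cv2.imwrite("pics/crop.png",np.hstack([cv2.copyMakeBorder(v,0,H-v.shape[0],0,0,0) for v in vis]))
```

```text
scene 5901.5 [[240, 178], [298, 227], [237, 274], [181, 219]] [[0.414, 0.035, 0.128], [0.619, 0.082, 0.128], [0.66, -0.1, 0.128], [0.46, -0.146, 0.128]]
[([245, 221, 8, 13, 92], [248.4, 227.0])]
side 3342.0 [[339, 237], [282, 266], [246, 225], [302, 200]] [[0.651, -0.102, 0.128], [0.453, -0.15, 0.128], [0.409, 0.036, 0.128], [0.609, 0.083, 0.128]]
[([300, 217, 6, 10, 56], [302.6, 221.6])]
```

View pics/crop.png

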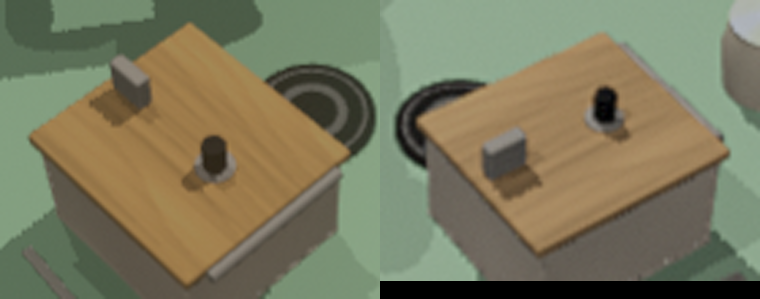

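Both crops agree: the fin stands at the front edge of the lid (lid corners match in both views), the plug is toward the rear with the hinge rail behind it. Plug top is at crop (213,141)/(605,92), fin top at (131,70)/(503,137).

Run:
```python
from h import *; from cell import env, cam, job_done
a=cam.get_calibration("scene");b=cam.get_calibration("side")
C={}
for n,p,q in [("F1",(240,178),(246,225)),("R1",(298,227),(302,200)),("R2",(237,274),(339,237)),("F2",(181,219),(282,266)),("plugtop",(248.5,222),(303.1,217.8)),("fintop",(218,195.8),(272.2,231.5))]:
    X,e=tri([ray(a,p),ray(b,q)]);C[n]=X;print(n,X.round(4),round(e,4))
c=(C["F1"]+C["F2"]+C["R1"]+C["R2"])/4; x=(C["R1"]+C["R2"]-C["F1"]-C["F2"]);yaw=np.arctan2(x[1],x[0]);print(c,np.degrees(yaw))
u=np.array([np.cos(yaw),np.sin(yaw)])
tc=c[:2]+0*u
for n in("plugtop","fintop"):
    d=C[n][:2]-c[:2];print(n,d@u,d@[-u[1],u[0]])
d=C["plugtop"]-C["fintop"];print(np.linalg.norm(d[:2]),np.degrees(np.arctan2(d[1],d[0])))
```

```text
F1 [0.4103 0.0374 0.1251] 0.0014
R1 [0.6131 0.0874 0.1207] 0.0023
R2 [ 0.6549 -0.0969  0.1199] 0.0011
F2 [ 0.4552 -0.1455  0.1223] 0.0001
plugtop [ 0.5685 -0.0208  0.1585] 0.0001
fintop [ 0.4631 -0.0464  0.1599] 0.0017
[ 0.53338486 -0.02937952  0.1220033 ] 13.75705093605123
plugtop 0.03618285455195938 -6.534099226104966e-05
fintop -0.07236020749624829 0.00019789877913575844
0.10854338125366421 13.618096883654935
```

Create goal.py:
```python
import sys
from h import *; from cell import env, cam, job_done
from scipy.spatial.transform import Rotation as R
# target TCP xyz, tilt (rad, lid opening) -> remaining shift in tool axes and turn
P=np.array([float(v) for v in sys.argv[1:4]]); yaw=np.radians(13.7); tilt=float(sys.argv[4]) if len(sys.argv)>4 else 0
s=env.observe(); T=R.from_rotvec(s["tool_rot"])
best=None
for k in(0,np.pi):
    # rear axis +x tin; opening raises front: rotation by +tilt about tin y
    G=R.from_euler("z",yaw)*R.from_euler("y",tilt)*R.from_euler("x",np.pi)*R.from_euler("z",k)
    r=(T.inv()*G).as_rotvec()
    print("turn",r.round(3),"shift now",T.inv().apply(P-s["eef_pos"]).round(4),"shift after turn",G.inv().apply(P-s["eef_pos"]).round(4))
print(s["time"],s["eef_pos"].round(4),s["joints"].round(3),T.as_matrix().round(2).tolist(),s["ft_force"].round(1))
```

```bash
python3 goal.py 0.5685 -0.0208 0.219
```

```text
turn [-1.000e-03  2.000e-03  2.622e+00] shift now [-0.552  -0.462  -0.0006] shift after turn [ 0.2496  0.6752 -0.0012]
turn [-0.001 -0.    -0.52 ] shift now [-0.552  -0.462  -0.0006] shift after turn [-0.2496 -0.6752 -0.0012]
0.15 [0.1661 0.5761 0.2178] [ 1.205  0.131  1.489 -0.     1.523 -0.085] [[-0.96, 0.28, -0.0], [0.28, 0.96, -0.0], [0.0, -0.0, -1.0]] [0.6 0.2 0.4]
```

The rows are not in the units I measure in: shifts go in shares of 50 mm and turns go in shares of pi rad. I convert before sending: -0.04 m is -0.8, -0.015 m is -0.3, -0.13 rad / 3.1416 = -0.0414.

Emit:
jog_arm --plan '[{"jaw":1,"wz":-0.0414},{"jaw":1,"wz":-0.0414},{"jaw":1,"wz":-0.0414},{"jaw":1,"wz":-0.0414},{"jaw":1,"dx":-0.3,"dy":-0.8}]'

```text
time: 0.65
eef_pos: [0.1883, 0.5427, 0.2176]
tool_rot: [0.388, -3.116, -0.0]
ft_force: [1.6, -1.0, -0.5]
width: 0.999
gripper_force: 0.0
```

Emit:
jog_arm --plan '[{"jaw":1,"dx":-0.32,"dy":-0.86},{"jaw":1,"dx":-0.32,"dy":-0.86},{"jaw":1,"dx":-0.32,"dy":-0.86},{"jaw":1,"dx":-0.32,"dy":-0.86},{"jaw":1,"dx":-0.32,"dy":-0.86}]'

```text
time: 1.15
eef_pos: [0.3194, 0.3496, 0.2184]
tool_rot: [0.375, -3.119, 0.0]
ft_force: [1.2, 0.7, -0.9]
width: 0.997
gripper_force: 0.0
```

Emit:
jog_arm --plan '[{"jaw":1,"dx":-0.32,"dy":-0.86},{"jaw":1,"dx":-0.32,"dy":-0.86},{"jaw":1,"dx":-0.32,"dy":-0.86},{"jaw":1,"dx":-0.32,"dy":-0.86},{"jaw":1,"dx":-0.32,"dy":-0.86}]'

```text
time: 1.65
eef_pos: [0.4482, 0.1596, 0.2186]
tool_rot: [-0.375, 3.119, 0.0]
ft_force: [1.0, -0.1, 0.4]
width: 1.001
gripper_force: 0.0
```

```bash
python3 goal.py 0.5685 -0.0208 0.219
```

```text
turn [-0.     0.    -3.142] shift now [-0.0741 -0.2037 -0.0004] shift after turn [ 0.0741  0.2037 -0.0004]
turn [0. 0. 0.] shift now [-0.0741 -0.2037 -0.0004] shift after turn [-0.0741 -0.2037 -0.0004]
1.65 [0.4482 0.1596 0.2186] [ 0.234 -0.212  1.821  0.     1.532 -1.576] [[-0.97, -0.24, 0.0], [-0.24, 0.97, 0.0], [-0.0, 0.0, -1.0]] [ 1.  -0.1  0.4]
```

To row units: -0.043 m is -0.86, -0.016 m is -0.32.

Emit:
jog_arm --plan '[{"jaw":1,"dx":-0.32,"dy":-0.86},{"jaw":1,"dx":-0.32,"dy":-0.86},{"jaw":1},{"jaw":1}]'

```text
time: 2.05
eef_pos: [0.4991, 0.0845, 0.2181]
tool_rot: [0.371, -3.118, -0.001]
ft_force: [0.5, -0.1, -0.1]
width: 1.0
gripper_force: 0.0
```

Run:
```python
from h import *; from cell import env, cam, job_done
import pickle
c=cam.get_calibration("wrist"); im=cam.camera("wrist"); pickle.dump((c,im),open("w1.pkl","wb"))
```

Emit:
jog_arm --plan '[{"jaw":1,"dx":-0.28,"dy":-0.78},{"jaw":1,"dx":-0.28,"dy":-0.78},{"jaw":1,"dx":-0.28,"dy":-0.78},{"jaw":1},{"jaw":1}]'

```text
time: 2.6
eef_pos: [0.5673, -0.0174, 0.2183]
tool_rot: [0.375, -3.118, -0.001]
ft_force: [0.1, -0.0, -0.1]
width: 0.999
gripper_force: 0.0
```

Run:
```python
from h import *; from cell import env, cam, job_done
import pickle
c=cam.get_calibration("wrist"); im=cam.camera("wrist"); pickle.dump((c,im),open("w2.pkl","wb"))
a=pickle.load(open("w1.pkl","rb"))[1]
cv2.imwrite("pics/w12.png",cv2.resize(np.hstack([a,im])[:,:,::-1],(800,300),interpolation=cv2.INTER_AREA))
```

```bash
python3 goal.py 0.5685 -0.0208 0.219
```

```text
turn [ 1.00e-03  1.00e-03 -3.14e+00] shift now [-0.0004 -0.0042 -0.0006] shift after turn [ 0.0004  0.0042 -0.0006]
turn [ 0.001 -0.001  0.001] shift now [-0.0004 -0.0042 -0.0006] shift after turn [-0.0004 -0.0042 -0.0006]
2.65 [ 0.5671 -0.0168  0.2184] [-1.200e-01  4.300e-02  1.581e+00  1.000e-03  1.518e+00 -1.932e+00] [[-0.97, -0.24, -0.0], [-0.24, 0.97, 0.0], [0.0, 0.0, -1.0]] [-1.   0.3  0.1]
```

View pics/w12.png

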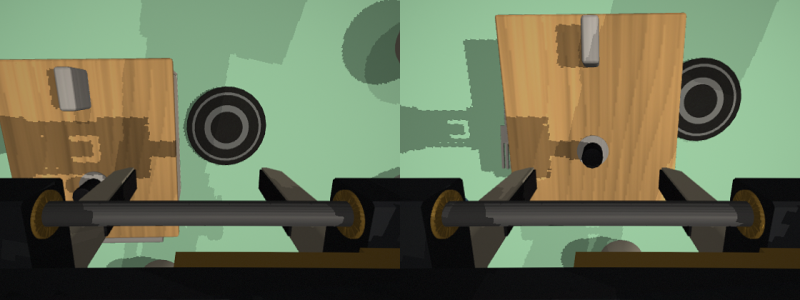

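The second wrist view shows the lid square to the gripper, with the fin at (590,20–65) and the plug top at (592,157). I check this against the two-view estimate.

Run:
```python
from h import *; import pickle
c,im=pickle.load(open("w2.pkl","rb"))
bgr=im[:,:,::-1].copy()
m=cv2.inRange(bgr[190:240,245:300],(0,0,0),(28,28,28));k=biggest(m)+[245,190]
(x,y),r=cv2.minEnclosingCircle(k);print("plug px",x,y,r,cv2.boundingRect(k))
# top disc = lower part; measure rays
X,Y,W,H=cv2.boundingRect(k)
ct=(X+W/2,Y+H-W/2); print("plug top",onz(ray(c,ct),.159))
hsv=cv2.cvtColor(bgr,cv2.COLOR_BGR2HSV);h=hsv[:100,240:290]
f=cv2.inRange(h,(0,0,90),(180,60,255));f[:22]=0;k=biggest(f)+[240,0];b=cv2.boundingRect(k);print("fin",b,cv2.minAreaRect(k))
P=lambda X:cv2.projectPoints(np.array([X],float),cv2.Rodrigues(c["R"])[0],c["t"],np.array([[c["fx"],0,c["cx"]],[0,c["fy"],c["cy"]],[0,0,1]]),c["distortion"])[0].ravel()
print("pred plug",P((.5685,-.0208,.1595)),"fin",P((.4613,-.0466,.164)),"finfoot",P((.4613,-.0466,.128)))
cv2.imwrite("pics/c2.png",cv2.resize(bgr[10:250,190:350],None,fx=2.5,fy=2.5))
```

```text
plug px 268.6441345214844 217.05856323242188 17.270723342895508 (254, 200, 30, 35)
plug top [ 0.56802466 -0.0220135   0.159     ]
fin (254, 22, 25, 68) ((266.0, 55.5), (67.0, 24.0), 90.0)
pred plug [270.47788323 221.19989803] fin [270.30910233  52.86102154] finfoot [271.09956777  63.68725829]
```

View pics/c2.png

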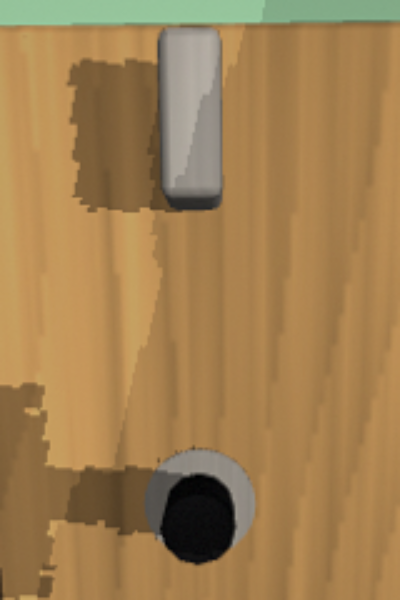

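Plug top lies at full-frame (270,221), matching the prediction. The fin top at (266,54) sits about 2.5 mm to the image-left of it. I descend on the plug.

Run:
```python
from h import *; import pickle
c,im=pickle.load(open("w2.pkl","rb"))
for p,z in [((270,221.2),.1595),((266.4,54),.164)]: print(onz(ray(c,p),z))
```

```text
[ 0.56858139 -0.02113282  0.1595    ]
[ 0.46251199 -0.0488085   0.164     ]
```

Emit:
jog_arm --plan '[{"jaw":1,"dy":-0.08,"dz":0.4},{"jaw":1,"dz":0.6},{"jaw":1,"dz":0.4},{"jaw":1,"dz":0.2},{"jaw":1}]'

```text
time: 3.15
eef_pos: [0.5671, -0.0207, 0.1373]
tool_rot: [0.377, -3.116, -0.001]
ft_force: [-0.9, -0.1, 0.8]
width: 0.997
gripper_force: 0.0
```

```bash
python3 goal.py 0.5685 -0.0208 0.135
```

```text
turn [ 4.00e-03  2.00e-03 -3.14e+00] shift now [-0.0013 -0.0005  0.0023] shift after turn [0.0013 0.0005 0.0023]
turn [ 0.001 -0.003  0.002] shift now [-0.0013 -0.0005  0.0023] shift after turn [-0.0013 -0.0005  0.0023]
3.15 [ 0.5671 -0.0207  0.1373] [-0.127  0.098  1.673  0.     1.373 -1.939] [[-0.97, -0.24, -0.0], [-0.24, 0.97, 0.0], [0.0, 0.0, -1.0]] [-0.9 -0.1  0.8]
```

To row units: 0.002 m is 0.04, -0.001 m is -0.02.

Emit:
jog_arm --plan '[{"jaw":0.2,"dx":-0.02,"dz":0.04},{"jaw":0.1},{"jaw":0.1},{"jaw":0.1},{"jaw":0.1}]'

```text
time: 3.65
eef_pos: [0.5698, -0.0221, 0.1371]
tool_rot: [-0.374, 3.119, -0.0]
ft_force: [-1.2, 0.1, -0.3]
width: 0.619
gripper_force: 0.0
```

Emit:
jog_arm --plan '[{"jaw":0},{"jaw":0},{"jaw":0},{"jaw":0}]'

```text
time: 4.05
eef_pos: [0.5695, -0.022, 0.1366]
tool_rot: [0.375, -3.119, -0.0]
ft_force: [0.1, 0.1, -0.7]
width: 0.276
gripper_force: 0.0
```

Emit:
jog_arm --plan '[{"jaw":0},{"jaw":0},{"jaw":0},{"jaw":0}]'

```text
time: 4.45
eef_pos: [0.5696, -0.0224, 0.1367]
tool_rot: [-0.374, 3.119, -0.001]
ft_force: [1.1, -4.3, -0.2]
width: 0.225
gripper_force: 30.0
```

To row units: -0.002 m is -0.04.

Emit:
jog_arm --plan '[{"jaw":0,"dz":-0.04},{"jaw":0,"dz":-0.04},{"jaw":0}]'

```text
time: 4.75
eef_pos: [0.5696, -0.0224, 0.1406]
tool_rot: [-0.375, 3.119, -0.001]
ft_force: [1.5, -5.0, -2.3]
width: 0.229
gripper_force: 30.0
```

Emit:
jog_arm --plan '[{"jaw":0,"dz":-0.04},{"jaw":0,"dz":-0.04},{"jaw":0}]'

```text
time: 5.05
eef_pos: [0.5696, -0.0224, 0.1454]
tool_rot: [-0.374, 3.119, -0.001]
ft_force: [-2.3, -5.9, 5.0]
width: 0.224
gripper_force: 30.0
```

To row units: -0.0015 m is -0.03.

Emit:
jog_arm --plan '[{"jaw":0,"dz":-0.03},{"jaw":0,"dz":-0.03},{"jaw":0}]'

```text
time: 5.35
eef_pos: [0.5696, -0.0224, 0.148]
tool_rot: [-0.374, 3.119, -0.001]
ft_force: [1.3, -5.1, -0.4]
width: 0.232
gripper_force: 30.0
```

Emit:
jog_arm --plan '[{"jaw":0},{"jaw":0},{"jaw":0.7},{"jaw":0.7},{"jaw":0.7}]'

```text
time: 5.85
eef_pos: [0.5694, -0.0214, 0.1476]
tool_rot: [0.375, -3.119, -0.001]
ft_force: [0.9, -0.3, -0.6]
width: 0.435
gripper_force: 0.0
```

Emit:
jog_arm --plan '[{"jaw":0.7},{"jaw":0.7},{"jaw":0.7,"dz":-0.6},{"jaw":0.7,"dz":-0.8},{"jaw":0.7}]'

```text
time: 6.35
eef_pos: [0.5726, -0.0223, 0.2243]
tool_rot: [-0.374, 3.11, -0.004]
ft_force: [1.1, 0.0, 0.8]
width: 0.702
gripper_force: 0.0
```

Run:
```python
from h import *; from cell import env, cam, job_done
import pickle
a=cam.get_calibration("scene"); b=cam.get_calibration("side")
c=cam.get_calibration("wrist"); im=cam.camera("wrist"); pickle.dump((c,im),open("w3.pkl","wb"))
cv2.imwrite("pics/w3.png",cv2.resize(im[:250,150:400,::-1],None,fx=2.2,fy=2.2))
```

```bash
python3 goal.py 0.462 -0.0480 0.20
```

```text
turn [-0.01  -0.004 -3.141] shift now [0.1128 0.001  0.0209] shift after turn [-0.1127 -0.0009  0.0216]
turn [-0.002  0.006  0.   ] shift now [0.1128 0.001  0.0209] shift after turn [0.1127 0.0009 0.0216]
6.4 [ 0.5717 -0.0222  0.2216] [-0.128  0.047  1.571  0.     1.517 -1.939] [[-0.97, -0.24, 0.01], [-0.24, 0.97, -0.0], [-0.01, -0.0, -1.0]] [ 0.8 -0.2 -0.3]
```

View pics/w3.png

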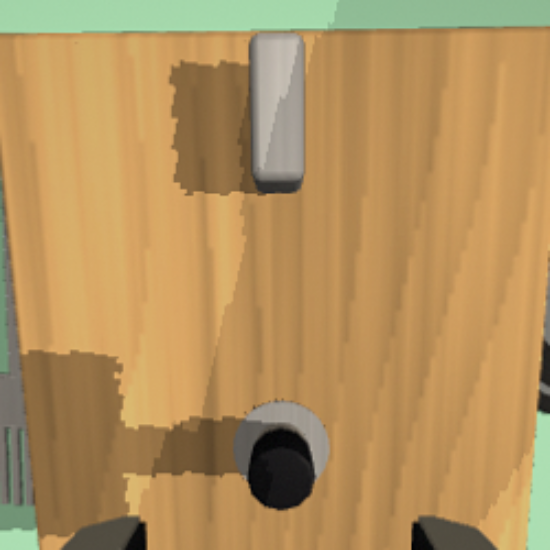

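The wrist crop shows the plug raised (top at crop (281,482), base ring at (281,447)), the lid shut and the fin top at (278,108).

Run:
```python
from h import *; import pickle
c,im=pickle.load(open("w3.pkl","rb"));c1,_=pickle.load(open("w2.pkl","rb"))
print(onz(ray(c,(276.4,49.1)),.164))
for z in(.1595,.1715): print(z,onz(ray(c,(277.7,219)),z))
print("base disc",onz(ray(c,(277.7,203.2)),.129))
```

```text
[ 0.46328521 -0.04862388  0.164     ]
0.1595 [ 0.57341569 -0.02068654  0.1595    ]
0.1715 [ 0.5699503  -0.02156061  0.1715    ]
base disc [ 0.56906445 -0.02170032  0.129     ]
```

Emit:
jog_arm --plan '[{"jaw":0.7,"dx":0.8},{"jaw":0.7,"dx":0.8},{"jaw":0.7,"dx":0.6},{"jaw":0.7},{"jaw":0.7}]'

```text
time: 6.9
eef_pos: [0.4625, -0.048, 0.2172]
tool_rot: [-0.374, 3.119, 0.0]
ft_force: [0.8, 0.1, 0.4]
width: 0.696
gripper_force: 0.0
```

```bash
python3 goal.py 0.462 -0.0480 0.139
```

```text
turn [ 1.000e-03 -0.000e+00  3.141e+00] shift now [0.0005 0.0002 0.0782] shift after turn [-0.0005 -0.0002  0.0782]
turn [ 0.     0.    -0.001] shift now [0.0005 0.0002 0.0782] shift after turn [0.0005 0.0002 0.0782]
6.9 [ 0.4625 -0.048   0.2172] [-0.214 -0.243  1.85   0.     1.534 -2.023] [[-0.97, -0.24, 0.0], [-0.24, 0.97, 0.0], [-0.0, 0.0, -1.0]] [0.8 0.1 0.4]
```

To row units: 0.03 m is 0.6, 0.018 m is 0.36.

Emit:
jog_arm --plan '[{"jaw":0.7,"dz":0.6},{"jaw":0.7,"dz":0.6},{"jaw":0.6,"dz":0.36},{"jaw":0.4},{"jaw":0.2}]'

```text
time: 7.4
eef_pos: [0.4631, -0.0478, 0.1397]
tool_rot: [0.375, -3.118, -0.001]
ft_force: [0.3, -1.3, 0.7]
width: 0.491
gripper_force: 0.0
```

Emit:
jog_arm --plan '[{"jaw":0},{"jaw":0},{"jaw":0},{"jaw":0},{"jaw":0}]'

```text
time: 7.9
eef_pos: [0.4637, -0.0496, 0.1406]
tool_rot: [-0.374, 3.117, -0.005]
ft_force: [3.0, -6.7, -1.0]
width: 0.169
gripper_force: 30.0
```

Emit:
jog_arm --plan '[{"jaw":0},{"jaw":0},{"jaw":0},{"jaw":0}]'

```text
time: 8.3
eef_pos: [0.4637, -0.0495, 0.1406]
tool_rot: [-0.374, 3.117, -0.005]
ft_force: [2.2, -6.8, -1.2]
width: 0.169
gripper_force: 30.0
```

To row units: -0.0025 m is -0.05, -0.001 m is -0.02, 0.014 rad / 3.1416 = 0.0045.

Emit:
jog_arm --plan '[{"jaw":0,"dy":-0.02},{"jaw":0,"dz":-0.05,"wy":0.0038},{"jaw":0,"dz":-0.05,"wy":0.0045},{"jaw":0}]'

```text
time: 8.7
eef_pos: [0.4641, -0.0494, 0.1443]
tool_rot: [0.372, -3.095, 0.007]
ft_force: [10.3, -2.9, -10.1]
width: 0.168
gripper_force: 30.0
```

Emit:
jog_arm --plan '[{"jaw":0,"dx":-0.008,"dz":-0.05,"wy":0.0045},{"jaw":0,"dx":-0.008,"dz":-0.05,"wy":0.0045},{"jaw":0}]'

```text
time: 9.0
eef_pos: [0.4652, -0.0492, 0.1499]
tool_rot: [0.369, -3.068, 0.012]
ft_force: [5.8, -2.8, -3.7]
width: 0.17
gripper_force: 30.0
```

To row units: -0.003 m is -0.06, -0.001 m is -0.02, 0.017 rad / 3.1416 = 0.0054.

Emit:
jog_arm --plan '[{"jaw":0,"dx":-0.02,"dz":-0.06,"wy":0.0054},{"jaw":0,"dx":-0.02,"dz":-0.06,"wy":0.0054},{"jaw":0,"dx":-0.02,"dz":-0.06,"wy":0.0054},{"jaw":0,"dx":-0.016,"dz":-0.06,"wy":0.0054},{"jaw":0}]'

```text
time: 9.5
eef_pos: [0.4675, -0.0485, 0.1608]
tool_rot: [0.36, -2.995, 0.024]
ft_force: [-3.7, -5.0, -0.3]
width: 0.168
gripper_force: 30.0
```

Emit:
jog_arm --plan '[{"jaw":0},{"jaw":0},{"jaw":0},{"jaw":0},{"jaw":0}]'

```text
time: 10.0
eef_pos: [0.4675, -0.0485, 0.1607]
tool_rot: [0.36, -2.996, 0.024]
ft_force: [-1.7, -5.5, -2.4]
width: 0.171
gripper_force: 30.0
```

Run:
```python
from h import *; from cell import env, cam, job_done
o=[]
for n,(x0,y0,x1,y1) in {"scene":(150,120,320,290),"side":(205,150,375,320)}.items():
    o.append(cv2.resize(cam.camera(n)[y0:y1,x0:x1,::-1],(395,395),interpolation=cv2.INTER_CUBIC))
cv2.imwrite("pics/end.png",np.hstack(o))
```

```text
(no output)
```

View pics/end.png

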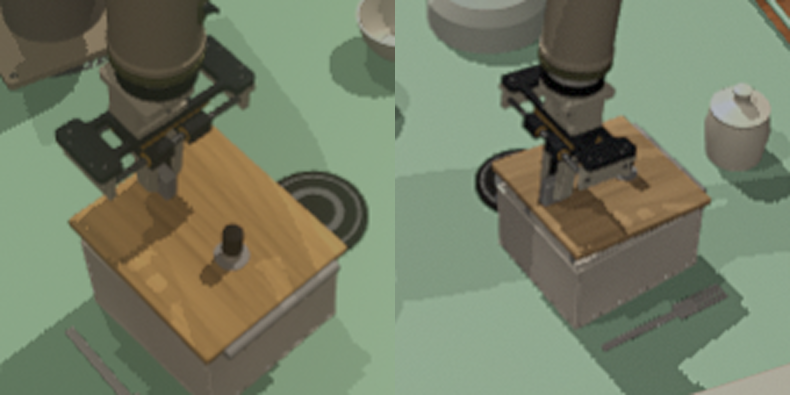

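The end view shows the plug up, the lid's front lifted and the fin held; the fork and trivet are untouched. I measure the visible front corner (scene crop (69,222), side crop (575,258)) for the opening angle.

Run:
```python
from h import *; from cell import env, cam, job_done
a=cam.get_calibration("scene");b=cam.get_calibration("side")
Q=[]
for n,(x0,y0,x1,y1) in {"scene":(150,120,320,290),"side":(205,150,375,320)}.items():
    im=cam.camera(n)[:,:,::-1].copy();hsv=cv2.cvtColor(im,cv2.COLOR_BGR2HSV)
    m=np.zeros(im.shape[:2],np.uint8);w=cv2.inRange(hsv,(8,90,50),(24,255,255));m[y0:y1,x0:x1]=w[y0:y1,x0:x1]
    m=cv2.morphologyEx(m,cv2.MORPH_OPEN,np.ones((3,3)))
    q=cv2.approxPolyDP(cv2.convexHull(biggest(m)),4,True)[:,0];print(n,q.tolist())
    Q.append(min(q,key=lambda p:np.hypot(*(p-((180,216) if n=="scene" else (283,262))))))
X,e=tri([ray(a,Q[0]),ray(b,Q[1])]);print(Q,X,e,"before .4552 -.1455 .1223")
s=env.observe();print(s["time"],s["eef_pos"],s["ft_force"],s["gripper_force"])
```

```text
scene [[242, 175], [298, 227], [237, 275], [180, 214]]
side [[339, 234], [282, 260], [247, 220], [303, 201]]
[array([180, 214], dtype=int32), array([282, 260], dtype=int32)] [ 0.45622858 -0.1440296   0.14426483] 0.0015201033394309873 before .4552 -.1455 .1223
10.2 [ 0.46749827 -0.04852077  0.16070505] [-2.65460016 -5.39846851 -2.95171059] 30.000210106372833
```

The front corner has risen 22 mm, about 0.11 rad, which agrees with the TCP rise of 20 mm at the handle. The lid is steady and held for more than 0.5 s.

```bash
python3 -c "
from cell import env, cam, job_done
print(job_done())"
```

```text
the job is handed in; nothing more can be done
None
```

I handed the job in with the vent plug raised and the lid held by its handle about 0.11 rad ajar (front edge about 22 mm up); the last pictures showed nothing else disturbed, and the judge's verdict was not shown.

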